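Load the battery test slide and hold it at its detent

TASK

Lay the small three-cell battery pack flat in the nest of the test slide while the slide is still out in front of the test head. Then take the slide by its upright handle and push it along its rail under the head until you feel the spring ball drop into its notch; stop at that click without pushing on past it, and finish still gripping the handle, keeping the slide still in the notch with the pack in the nest. Leave the other things on the bench where they are.

Things in the scene. Friction and masses are not known exactly. Their poses are not given: they have to be found in the camera images.
- pack: the battery pack to load: three cells side by side in blue shrink wrap, 54 (x) x 66 (y) x 20 (z) mm, about 150 g, loose, flat on the bench to the robot's right. Origin: centre of its underside; z up, y along the cells. Either way round fits. The other blue pack is twice as wide
- fixture: fixed aluminium base plate of the test slide, 180 (x) x 370 (y) x 12 mm, with a steel rail along its y. Origin: centre of its underside; the slide moves towards its +y
- slide: the black carriage on the rail, moves only along the fixture's y (same axes as the fixture); 1.5 N friction, a stop at each end of the rail. Its plate is 94 mm wide (x), from y -65 to +45 mm, then a 34 mm wide tongue back to y -145 mm; the plate's top is 32 mm above the bench. Origin: under the nest centre, 22 mm above the bench
- slide_nest (a point): centre of the nest floor on the slide (axes as the slide), 32 mm above the bench. The nest is a pocket 58 (x) x 70 (y) mm between four L-shaped corner lips 8 mm high and 4 mm thick. Each x side is open for a finger over its middle 42 mm. The pack lies with its cells along y
- slide_handle (a point): grip point of the slide's handle: an upright aluminium blade, 14 mm (x) x 24 mm (y), top 82 mm above the bench; this point is 82 mm above the bench at the middle of its top, and lies 120 mm behind the nest centre (slide's -y)
- head: the test head, a fixed bridge over the rail: two legs and a beam 168 mm (x) x 70 mm (y), underside 66 mm and top 84 mm above the bench, a grey block 45 mm high on it. Origin: at the middle of the bridge, 12 mm above the bench; axes as the fixture. Its place along the rail differs from run to run
- head_ball (a point): the spring ball in the head's +x leg, 26 mm above the bench, 58 mm from the rail's middle. A ramp on the slide meets it some 34 mm before the notch (push about 5 N for 12 mm, then 2.5 N), then it drops into the notch, where the nest centre is level with the ball along the rail. Pushing on out of the notch takes about 12 N; let go within 3 mm of it, the ball draws the slide into the notch
- big_pack: bystander: six-cell blue pack, 108 x 66 x 20 mm, loose
- board_a: bystander: green circuit board, 72 x 46 mm, 15 mm high with its parts, loose
- board_b: bystander: a second such circuit board, loose
- screwdriver: bystander: screwdriver, 170 mm, lying on the bench, loose
- screw_cup: bystander: grey plastic bowl, 64 mm across, 35 mm high, loose
There are look-alikes about, which are no part of the job. What is shaped like the pack but red or yellow is not meant.

How it is judged:
On the way:
1. the pack lies seated in the nest, let go, with the slide still clear of the test head (x of pack in the frame of slide_nest between -0.005 and 0.005 m and y of pack in the frame of slide_nest between -0.005 and 0.005 m and z of pack in the frame of slide_nest between -0.004 and 0.004 m and angle between the y axis of pack and the y axis of slide_nest, either way round below 0.1 rad and angle between pack's own z axis and vertical below 0.08 rad and contact force between the fingers and pack below 0.3 N and y of slide_nest in the frame of head below -0.07 m), for 0.2 s.
At the end, for the whole second after the job is handed in: the slide rests at the notch (nest centre within 3 mm of the head's origin along the rail) and still (under 5 mm/s), the pack is seated in the nest (within 5 mm and 0.1 rad, flat), and the fingers still hold the slide at its handle (over 3 N, TCP within 45 mm of the handle's top) (y of slide_nest in the frame of head between -0.003 and 0.003 m and x of pack in the frame of slide_nest between -0.005 and 0.005 m and y of pack in the frame of slide_nest between -0.005 and 0.005 m and z of pack in the frame of slide_nest between -0.004 and 0.004 m and angle between the y axis of pack and the y axis of slide_nest, either way round below 0.1 rad and angle between pack's own z axis and vertical below 0.08 rad and linear speed of slide below 0.005 m/s and contact force between the fingers and slide above 3 N and distance between the grasp point and slide_handle below 0.045 m); the arm keeps its last pose, push and grip.
It fails at once if the slide is pushed more than 10 mm past the notch (y of slide_nest in the frame of head above 0.01 m).
It fails at once if another thing on the bench is moved more than 30 mm (distance of any of big_pack, board_a, board_b, screwdriver, screw_cup from where it was at the start of the episode above 0.03 m).
It also fails if it takes over 54 s, if anything falls off the work surface, if the arm or the gripper's body presses on something with over 40 N, if the wrist force passes 120 N, or if a joint passes its speed limit or range.

ROBOT

A 6-joint arm with a two-finger parallel gripper is mounted at the origin on the work surface. World frame = base frame: x ahead of the robot, y to its left, z up, the work surface at z = 0. Lengths are in m, angles in rad, forces in N, time in s.
With the tool pointing down it reaches from about 0.325 to 0.775 m from the base axis. Payload 5.5 kg.
Tool frame: the origin (TCP) lies between the finger pads, 19 mm behind the fingertips; this is the grasp point; z points along the fingers, x is the direction in which the jaws open and shut, and the axes are right-handed (so a half turn about z gives the same grasp; the last joint's range is limited). The gripper opens to 85 mm and grips with 20 to 120 N. Pads are 22 mm wide; open, the fingers measure 114 mm over their backs; the gripper's body (76 mm by 85 mm) begins 54 mm behind the grasp point. The pads swing forward as they close: fully open they stand 13 mm farther back than shut.
Start: joints at [1.205, 0.091, 1.231, -0, 1.82, -0.057], TCP at [0.182, 0.572, 0.25] pointing down, gripper open.
Joint ranges: [-2.87, 2.87], [-0.86, 2.18], [0.17, 2.46], [-1.51, 4.65], [0.06, 2.69], [-2.65, 2.65]. Speed limits (rad/s): [2.57, 2.57, 3.01, 3.14, 3.14, 3.14].

INTERFACE

Orientations are given as a rotation vector (axis times angle).
In Python, from plant import manip gives the robot as it stands.
- The arm moves only by the tool step_arm, never from a script. Its arguments are lists of equal length, an entry for each row: "angular": the turn, a rotation vector about the tool's x, y, z in rad, a list of three; "dp": the shift along the tool's x, y, z in mm, a list of three; "gripper": the opening, from -1 (shut) to 1 (fully open). In form: {"angular": [[wx, wy, wz], ...], "dp": [[tx, ty, tz], ...], "gripper": [gripper, ...]}. A call has 1 to 10 rows; each row shifts and turns the commanded pose from where the row before left it, along the tool's axes as they then stand; what a row does not reach is not made up. A row lasts 1/8 s, in which the tool goes at most 62.5 mm and 10.7 degrees, less where a joint would pass 70% of its speed; a pose out of reach is approached as far as the arm can. A call with a gripper value outside its range is refused whole. The fingers move at their own pace and stop on an object; "force" is the grip in N (left out, the last holds). Time passes only in rows, so rows that do not move let the fingers close. It gives the time, the measured TCP pose, the force and the opening at its end, in the units of the state.
- manip.get_obs(): the state, without advancing time (a new reading comes with each control period).
- manip.capture(name): name is "side" or "top" or "wrist"; returns the picture (480x640x3 uint8, red, green, blue); there is no depth.
- manip.camera_info(name): a dict with "K" (3x3 intrinsics, pixels), "extrinsics" (4x4, takes a point from camera to world coordinates). Camera axes: x right, y down, z forward; pixel columns grow to the right and rows downward; lengths in m; the calibration is good to about 2 mm. A picture is of the moment at which its call begins: read the wrist's pose just before it. camera_info takes no time and is no camera call; for the wrist camera it gives the pose at the moment of the call.
- manip.hand_in(): hands the job in, once; it reports no verdict.
The state is a dict: "clock": time; "q": joint angles; "joint_vel": joint speeds; "joint_efforts": joint torques, N m; "ee_pos": TCP position; "tcp_rot": TCP orientation; "wrist_force": force on the tool from outside, world axes, zero at the start; "ft_torque": the same for the moment, N m; "width": finger opening in m.
Only numpy, scipy, OpenCV 4.12 (cv2) and the standard library are available. Lean on these libraries where they do the work, as an engineer would, in place of code of your own. Each camera call takes 0.05 s, during which the arm holds its last target. There are 200 camera calls.

## Working session

There is one attempt and no reset: what is moved stays moved. The work goes in short steps, Python scripts to look and compute and a tool call to move; the robot and the scene stay as the last step left them, time stands still between calls to the robot, and variables do not carry over. Pictures are saved under pics/ and viewed, about 8 in all and at most 12, crops included, and the job is handed in when it is done.

Besides the shell and the picture viewer there is one more tool, called after "Call:" as a command line: name --argument value ..., lists and objects as JSON in quotes. step_arm: Moves the arm, as the interface text tells. Its arguments: {"type":"object","properties":{"angular":{"type":"array","items":{"type":"array","items":{"type":"number"}}},"dp":{"type":"array","items":{"type":"array","items":{"type":"number"}}},"gripper":{"type":"array","items":{"type":"number"}},"force":{"type":"number"}},"required":["angular","dp","gripper"]}

```bash
ls; mkdir -p pics
cat > h.py <<'E'
import numpy as np, cv2
from scipy.spatial.transform import Rotation as R
from plant import manip
def cap(n,f):
    ci=manip.camera_info(n); im=manip.capture(n)[:,:,::-1].copy(); cv2.imwrite(f'pics/{f}.png',im); np.savez(f'pics/{f}.npz',K=ci['K'],E=ci['extrinsics']); return im
def ray(f,uv):
    d=np.load(f'pics/{f}.npz'); v=d['E'][:3,:3]@np.linalg.inv(d['K'])@np.array([*uv,1.]); return d['E'][:3,3],v/np.linalg.norm(v)
def onz(f,uv,z):
    o,v=ray(f,uv); return o+v*(z-o[2])/v[2]
def tri(*l):
    A=np.zeros((3,3));b=np.zeros(3)
    for f,uv in l:
        o,v=ray(f,uv);P=np.eye(3)-np.outer(v,v);A+=P;b+=P@o
    p=np.linalg.solve(A,b); return p,[np.linalg.norm((np.eye(3)-np.outer(v,v))@(p-o)) for o,v in (ray(f,u) for f,u in l)]
E
python3 - <<'E'
from h import *
for n in('top','side'): cap(n,n+'0'); d=np.load(f'pics/{n}0.npz'); print(n,d['E'][:3].round(3).tolist(),d['K'][0])
print(manip.get_obs())
E
```

```text
pics
top [[0.011, -0.996, 0.087, 0.391], [-1.0, -0.011, 0.006, -0.001], [-0.005, -0.087, -0.996, 1.484]] [519.91890445   0.         321.88711838]
side [[0.98, -0.153, 0.13, 0.3], [-0.2, -0.759, 0.62, -1.054], [0.004, -0.633, -0.774, 1.361]] [599.69216745   0.         319.5655751 ]
{'clock': 0.1, 'q': array([ 1.20530232e+00,  9.18062942e-02,  1.23177372e+00, -3.71439752e-06,
        1.81978743e+00, -5.66998878e-02]), 'joint_vel': array([ 5.32117268e-04, -4.18899347e-04, -3.57644981e-03,  3.20419521e-04,
        1.12403370e-03,  8.58545639e-05]), 'joint_efforts': array([ 2.49184661e-03, -4.60214245e+01, -4.19222474e+01, -7.42536827e-05,
        1.05434807e-02,  5.10307120e-05]), 'ee_pos': array([0.18227143, 0.57141754, 0.24894564]), 'tcp_rot': array([ 2.53585833e+00,  1.85282095e+00, -2.33679393e-03]), 'wrist_force': array([-0.32722934,  0.13397435, -0.35181359]), 'ft_torque': array([ 0.00048404, -0.02561183,  0.01124941]), 'width': 0.08558453892469732}
```

View pics/top0.png

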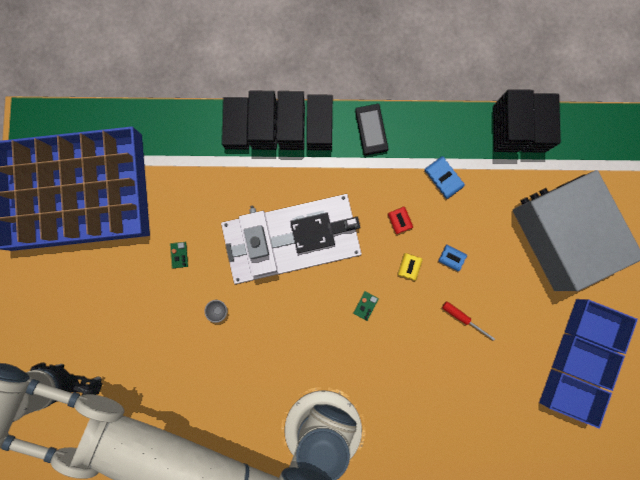

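View pics/side0.png

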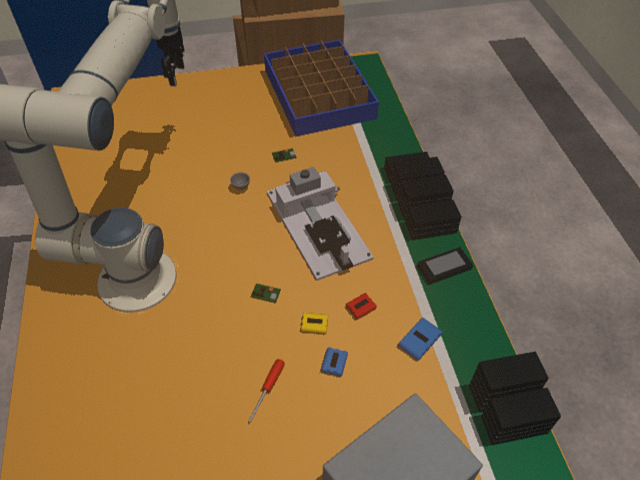

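The top view shows these candidates: small blue pack (453,258), big blue pack (445,177, twice as wide), red (401,220), yellow (410,267). I choose (453,258). The fixture spans (222–360, 195–283), with the head at (257,240), the nest near (313,232) and the handle at (351,224).

```bash
cat >> h.py <<'E'
def bluerect(f,box,z=0.02):
    im=cv2.imread(f'pics/{f}.png'); hsv=cv2.cvtColor(im,cv2.COLOR_BGR2HSV)
    m=cv2.inRange(hsv,(95,90,60),(125,255,255)); k=np.zeros_like(m); x0,y0,x1,y1=box; k[y0:y1,x0:x1]=m[y0:y1,x0:x1]
    c=max(cv2.findContours(k,cv2.RETR_EXTERNAL,cv2.CHAIN_APPROX_NONE)[0],key=cv2.contourArea)
    p=np.array([onz(f,q[0],z)[:2] for q in c])*1000
    return c,cv2.minAreaRect(p.astype(np.float32)),p
E
python3 - <<'E'
from h import *
for f,b in(('top0',(430,240,475,280)),('side0',(315,340,355,385))):
    c,r,p=bluerect(f,b); print(f,cv2.boundingRect(c),r,cv2.boxPoints(r).round(0).tolist())
t=cv2.imread('pics/top0.png'); s=cv2.imread('pics/side0.png')
a=cv2.resize(t[185:295,210:370],None,fx=4,fy=4,interpolation=cv2.INTER_CUBIC)[:, :480*2][:440,:640]
b=cv2.resize(t[240:280,430:480],(160,128)); c=cv2.resize(s[340:380,310:360],(160,128))
col=np.zeros((440,160,3),np.uint8); col[:128]=b; col[140:268]=c
cv2.imwrite('pics/crop1.png',np.hstack([a,col]))
E
```

```text
top0 (439, 245, 28, 26) ((480.001708984375, -361.1324768066406), (64.04551696777344, 50.887794494628906), 63.71482467651367) [[443.0, -379.0], [489.0, -401.0], [517.0, -344.0], [471.0, -321.0]]
side0 (322, 348, 25, 27) ((482.91070556640625, -365.5943603515625), (64.17575073242188, 50.923160552978516), 63.935611724853516) [[446.0, -383.0], [492.0, -406.0], [520.0, -348.0], [474.0, -326.0]]
```

View pics/crop1.png

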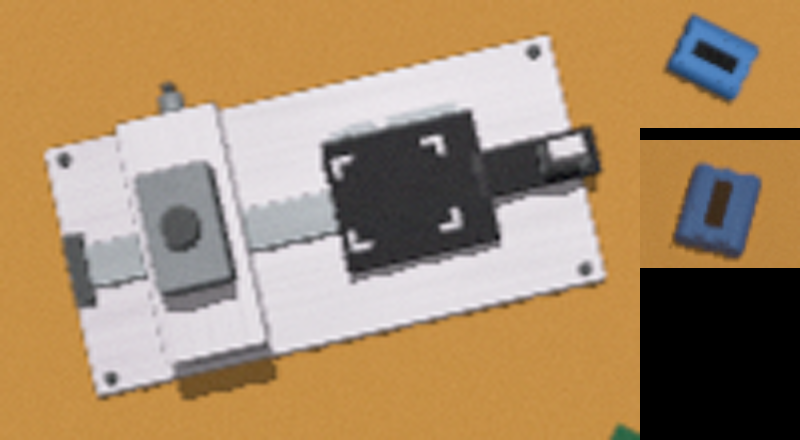

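Run:
```python
from h import *
f=lambda x,y:(x/4+210-.375,y/4+185-.375)
H=[onz('top0',f(*p),.012)[:2]*1000 for p in((64,160),(111,378),(586,268),(533,50))]
print('holes',np.round(H,1).tolist(), 'centre',np.mean(H,0).round(1))
d1=H[0]-H[3]; d2=H[1]-H[2]; print([np.degrees(np.arctan2(d[1],d[0])).round(2) for d in(d1,d2)],np.linalg.norm(d1),np.linalg.norm(d2))
L=[onz('top0',f(*p),.04)[:2]*1000 for p in((333,157),(352,247),(461,226),(441,140))]
print('lips',np.round(L,1).tolist(),np.mean(L,0))
print('handle',onz('top0',f(567,149),.082)*1000)
print('headblk',onz('top0',f(176,228),.129)*1000)
o=manip.get_obs(); T=np.eye(4);T[:3,:3]=R.from_rotvec(o['tcp_rot']).as_matrix();T[:3,3]=o['ee_pos']
ci=manip.camera_info('wrist'); print((np.linalg.inv(T)@ci['extrinsics']).round(3).tolist(),ci['K'][0]); print(T.round(3).tolist())
```

```text
holes [[567.9, 282.0], [413.2, 244.5], [494.7, -90.5], [650.7, -51.8]] centre [531.6  96.1]
[np.float64(103.94), np.float64(103.68)] 343.8709669715051 344.8375710942915
lips [[568.6, 88.4], [505.7, 74.2], [521.2, -1.6], [581.4, 13.0]] [544.21700749  43.51296246]
handle [570.62326344 -72.95624447  82.        ]
headblk [509.80349109 184.89457781 129.        ]
[[1.0, -0.001, -0.001, 0.001], [0.001, 0.946, 0.323, -0.084], [0.001, -0.323, 0.946, -0.125], [0.0, 0.0, 0.0, 1.0]] [429.34904319   0.         321.19563959]
[[0.304, 0.953, -0.001, 0.182], [0.953, -0.304, -0.002, 0.571], [-0.002, -0.0, -1.0, 0.249], [0.0, 0.0, 0.0, 1.0]]
```

```bash
cat >> h.py <<'E'
def plan(xyz,yaw,n):
    o=manip.get_obs(); r0=R.from_rotvec(o['tcp_rot']); y=np.radians(yaw)
    r1=R.from_matrix(np.array([[np.cos(y),np.sin(y),0],[np.sin(y),-np.cos(y),0],[0,0,-1]]))
    dr=(r0.inv()*r1).as_rotvec(); dp=(np.array(xyz)-o['ee_pos']*1000)/n
    print('clock',o['clock'],'per-row turn',(dr/n).round(4).tolist())
    for k in range(n): print((r0*R.from_rotvec(dr*k/n)).inv().apply(dp).round(1).tolist())
E
python3 - <<'E'
from h import *
plan((553.7,4.7,280),13.8,16)
E
```

```text
clock 0.1 per-row turn [0.0001, 0.0001, 0.0638]
[-26.7, 32.9, -1.9]
[-24.5, 34.5, -1.9]
[-22.3, 36.0, -1.9]
[-19.9, 37.4, -1.9]
[-17.5, 38.6, -1.9]
[-15.0, 39.6, -1.9]
[-12.5, 40.5, -1.9]
[-9.9, 41.2, -1.9]
[-7.2, 41.7, -1.9]
[-4.5, 42.1, -1.9]
[-1.8, 42.3, -1.9]
[0.9, 42.3, -1.9]
[3.6, 42.2, -1.9]
[6.2, 41.9, -1.9]
[8.9, 41.4, -1.9]
[11.5, 40.8, -1.9]
```

Call:
step_arm --angular '[[0, 0, 0.064], [0, 0, 0.064], [0, 0, 0.064], [0, 0, 0.064], [0, 0, 0.064], [0, 0, 0.064], [0, 0, 0.064], [0, 0, 0.064], [0, 0, 0.064], [0, 0, 0.064]]' --dp '[[-27, 33, -2], [-24.5, 34.5, -2], [-22, 36, -2], [-20, 37.5, -2], [-17.5, 38.5, -2], [-15, 39.5, -2], [-12.5, 40.5, -2], [-10, 41, -2], [-7, 41.5, -2], [-4.5, 42, -2]]' --gripper '[1, 1, 1, 1, 1, 1, 1, 1, 1, 1]'

```text
clock: 1.35
ee_pos: [0.4145, 0.2164, 0.2696]
tcp_rot: [2.992, 0.958, -0.001]
wrist_force: [0.7, -0.8, -0.3]
width: 0.0856
```

Call:
step_arm --angular '[[0, 0, 0.064], [0, 0, 0.064], [0, 0, 0.064], [0, 0, 0.064], [0, 0, 0.064], [0, 0, 0.064], [0, 0, 0], [0, 0, 0]]' --dp '[[-2, 42.5, -2], [1, 42.5, -2], [3.5, 42, -2], [6, 42, -2], [9, 41.5, -2], [11.5, 41, -2], [0, 0, 0], [0, 0, 0]]' --gripper '[1, 1, 1, 1, 1, 1, 1, 1]'

```text
clock: 2.35
ee_pos: [0.5527, 0.0044, 0.2815]
tcp_rot: [-3.119, -0.373, 0.002]
wrist_force: [0.1, 0.5, 0.5]
width: 0.0856
```

Run:
```python
from h import *
cap('wrist','w1'); o=manip.get_obs(); print(o['clock'],o['ee_pos'],R.from_rotvec(o['tcp_rot']).as_matrix()[:,0],o['wrist_force'])
```

```text
2.4 [0.55260325 0.00484256 0.28176755] [ 9.71564350e-01  2.36775149e-01 -4.92583574e-04] [-0.07602904 -0.00843546  0.55358285]
```

View pics/w1.png

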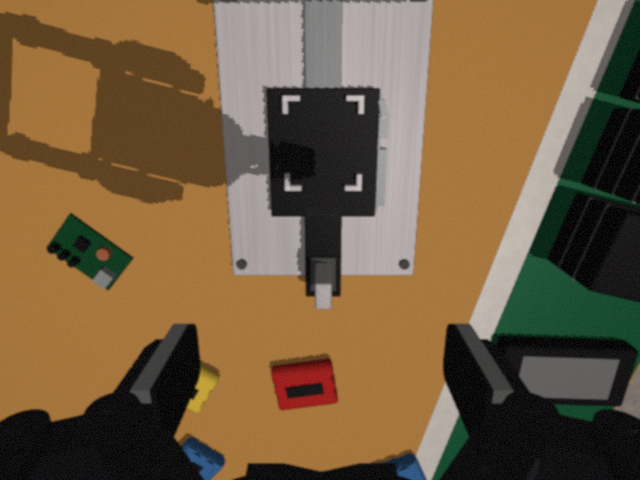

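The wrist view shows the nest lips at (291,104), (355,104), (293,182) and (353,182), with the bright handle top near (323,296).

Run:
```python
from h import *
g=cv2.imread('pics/w1.png',0)
def blobs(box,th):
    x0,y0,x1,y1=box; m=(g[y0:y1,x0:x1]>th).astype(np.uint8)
    n,l,s,c=cv2.connectedComponentsWithStats(m)
    return [(s[i][:2]+[x0,y0],s[i][:2]+s[i][2:4]+[x0,y0],s[i][4]) for i in range(1,n) if s[i][4]>20]
B=blobs((275,92,372,200),130); P=[]
for a,b,s in B:
    u=a[0]if a[0]<320 else b[0]; v=a[1] if a[1]<150 else b[1]; P.append((u-.5,v-.5)); print(a,b,s,onz('w1',P[-1],.04)*1000)
L=[onz('w1',p,.04)*1000 for p in P]; print('nest',np.mean(L,0))
for a,b,s in blobs((305,275,340,315),140): print('h',a,b,s)
f=lambda x,y:(x/4+210-.375,y/4+185-.375)
tops=[f(333,157),f(352,247),f(461,226),f(441,140)]
print('tri nest lips',tri(('w1',np.mean(P,0)),('top0',np.mean(tops,0))))
print('tri handle',tri(('w1',(323,295)),('top0',f(567,149))))
for p in((323,284),(323,307),(323,295)): print(onz('w1',p,.082)*1000)
H=[onz('w1',p,.012)*1000 for p in((241.5,264.5),(404.5,264.5))]; print('holes',H, np.degrees(np.arctan2(*(H[1]-H[0])[1::-1])))
e=[onz('w1',p,.012)*1000 for p in((215,5),(233,274),(432,5),(413,274))]
for a,b in((1,0),(3,2)): print('edge',np.degrees(np.arctan2(*(e[a-1+0]-e[a])[1::-1])) if a==1 else np.degrees(np.arctan2(*(e[2]-e[3])[1::-1])))
c,r,p=bluerect('top0',(430,240,475,280))
print('tri pack',tri(('top0',np.mean(cv2.boxPoints(cv2.minAreaRect(c)),0)),('side0',np.mean(cv2.boxPoints(cv2.minAreaRect(bluerect('side0',(315,340,355,385))[0])),0))))
```

```text
[282  96] [300 114] 148 [501.70856751  76.86169205  40.        ]
[346  96] [364 114] 151 [566.27268444  92.46124931  40.        ]
[345 174] [362 191] 139 [585.3835108   16.56819297  40.        ]
[285 179] [301 191] 104 [520.35438241   0.83341858  40.        ]
nest [543.42978629  46.68113823  40.        ]
h [316 285] [331 309] 328
tri nest lips (array([0.54505801, 0.04496064, 0.01855456]), [np.float64(0.0015796554851105783), np.float64(0.0015796554851105907)])
tri handle (array([ 0.57233704, -0.07347715,  0.07205751]), [np.float64(0.0004354908245664296), np.float64(0.0004354908245664576)])
[569.21530389 -58.96705178  82.        ]
[574.24185627 -79.64892458  82.        ]
[571.59531363 -68.75966013  82.        ]
holes [array([493.45945357, -88.7776211 ,  12.        ]), array([650.50970561, -50.72803756,  12.        ])] 13.618998805500715
edge 103.30931066510522
edge 103.81526481378262
tri pack (array([ 0.48189942, -0.36274158,  0.01414971]), [np.float64(0.0015521104508990887), np.float64(0.0015521104508990585)])
```

Run:
```python
from h import *
plan((499.5,-327,190),-26.2,10)
```

```text
clock 2.4 per-row turn [-0.0, 0.0001, 0.0696]
[-13.0, 31.0, 9.2]
[-10.8, 31.8, 9.2]
[-8.6, 32.5, 9.2]
[-6.3, 33.0, 9.2]
[-4.0, 33.4, 9.2]
[-1.7, 33.6, 9.2]
[0.7, 33.6, 9.2]
[3.0, 33.5, 9.2]
[5.3, 33.2, 9.2]
[7.6, 32.7, 9.2]
```

Call:
step_arm --angular '[[0, 0, 0.07], [0, 0, 0.07], [0, 0, 0.07], [0, 0, 0.07], [0, 0, 0.07], [0, 0, 0.07], [0, 0, 0.07], [0, 0, 0.07], [0, 0, 0.07], [0, 0, 0.07]]' --dp '[[-13, 31, 9], [-11, 32, 9], [-8.5, 32.5, 9], [-6.5, 33, 9], [-4, 33.5, 9], [-1.5, 33.5, 9], [0.5, 33.5, 9], [3, 33.5, 9], [5.5, 33, 9], [7.5, 32.5, 10]]' --gripper '[1, 1, 1, 1, 1, 1, 1, 1, 1, 1]'

```text
clock: 3.65
ee_pos: [0.4991, -0.327, 0.1912]
tcp_rot: [3.058, -0.719, 0.001]
wrist_force: [0.3, -0.4, 1.1]
width: 0.0854
```

Call:
step_arm --angular '[[0, 0, 0], [0, 0, 0], [0, 0, 0]]' --dp '[[0, 0, 0], [0, 0, 0], [0, 0, 0]]' --gripper '[1, 1, 1]'

```text
clock: 4.03
ee_pos: [0.4995, -0.3261, 0.1918]
tcp_rot: [3.059, -0.716, 0.002]
wrist_force: [-0.7, 0.9, -0.3]
width: 0.0854
```

Run:
```python
from h import *
cap('wrist','w2'); o=manip.get_obs(); print(o['clock'],o['ee_pos'],R.from_rotvec(o['tcp_rot']).as_matrix()[:,0])
c,r,p=bluerect('w2',(200,100,440,350)); print(cv2.boundingRect(c),r)
print(cv2.minAreaRect(c))
print('tri',tri(('w2',np.mean(cv2.boxPoints(cv2.minAreaRect(c)),0)),('top0',np.mean(cv2.boxPoints(cv2.minAreaRect(bluerect('top0',(430,240,475,280))[0])),0))))
```

```text
4.075 [ 0.49951713 -0.32626462  0.19180208] [ 0.89608996 -0.44387085  0.00120057]
(284, 220, 72, 85) ((481.9212646484375, -357.9339294433594), (67.42305755615234, 51.795753479003906), 63.569068908691406)
((319.5, 262.0), (84.0, 71.0), 90.0)
tri (array([ 0.4802337 , -0.36319011,  0.00607995]), [np.float64(0.001437848221385368), np.float64(0.0014378482213852715)])
```

View pics/w2.png

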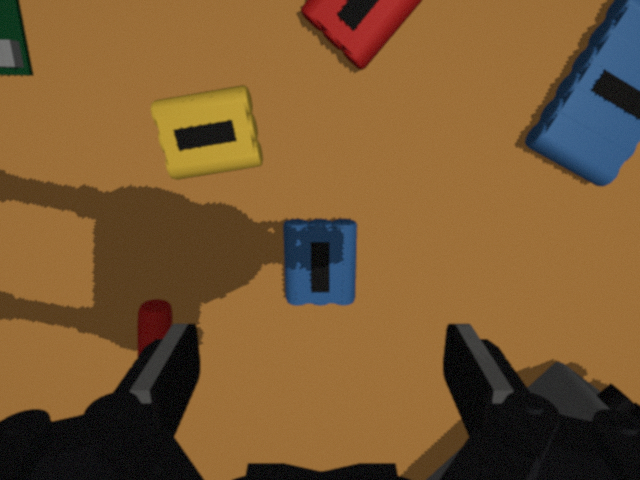

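The pack is clean at (320,262) in the wrist view, and its neighbours are clear of the fingers. Next I grasp it.

Run:
```python
from h import *
plan((481.5,-361,20),-26.3,1)
```

```text
clock 4.075 per-row turn [-0.0, -0.0012, -0.0009]
[-0.9, 39.1, 171.8]
```

Call:
step_arm --angular '[[0, 0, 0], [0, 0, 0], [0, 0, 0], [0, 0, 0], [0, 0, 0], [0, 0, 0], [0, 0, 0], [0, 0, 0], [0, 0, 0], [0, 0, 0]]' --dp '[[-0.5, 20, 30], [-0.5, 19, 40], [0, 0, 35], [0, 0, 30], [0, 0, 20], [0, 0, 12], [0, 0, 5], [0, 0, 0], [0, 0, 0], [0, 0, 0]]' --gripper '[1, 1, 1, 1, 1, 1, 1, 1, 1, 1]'

```text
clock: 5.32
ee_pos: [0.481, -0.3622, 0.0199]
tcp_rot: [3.057, -0.719, 0.002]
wrist_force: [-0.4, 0.3, -0.3]
width: 0.0852
```

Call:
step_arm --angular '[[0, 0, 0], [0, 0, 0], [0, 0, 0], [0, 0, 0], [0, 0, 0], [0, 0, 0]]' --dp '[[0, 0, 0], [0, 0, 0], [0, 0, 0], [0, 0, 0], [0, 0, 0], [0, 0, 0]]' --gripper '[-0.2, -0.2, -0.2, -0.2, -0.2, -0.2]' --force 30

```text
clock: 6.08
ee_pos: [0.4808, -0.362, 0.0193]
tcp_rot: [3.058, -0.719, 0.001]
wrist_force: [0.2, -0.9, 3.8]
width: 0.0531
```

Call:
step_arm --angular '[[0, 0, 0], [0, 0, 0], [0, 0, 0], [0, 0, 0], [0, 0, 0]]' --dp '[[0, 0, -10], [0, 0, -25], [0, 0, -35], [0, 0, -35], [0, 0, -5]]' --gripper '[-0.2, -0.2, -0.2, -0.2, -0.2]'

```text
clock: 6.7
ee_pos: [0.4816, -0.3626, 0.1323]
tcp_rot: [3.056, -0.719, 0.007]
wrist_force: [1.0, 0.1, -1.0]
width: 0.0534
```

Run:
```python
from h import *
print(manip.get_obs()['width'],manip.get_obs()['wrist_force'])
plan((553,7,130),13.65,12)
```

```text
0.05340561396134032 [ 1.04956604  0.05287398 -0.98272211]
clock 6.7 per-row turn [0.0002, -0.0004, -0.0584]
[-8.4, -30.2, 0.1]
[-6.6, -30.7, 0.1]
[-4.8, -31.0, 0.1]
[-3.0, -31.2, 0.1]
[-1.2, -31.4, 0.2]
[0.6, -31.4, 0.2]
[2.5, -31.3, 0.2]
[4.3, -31.1, 0.2]
[6.1, -30.8, 0.2]
[7.9, -30.4, 0.2]
[9.6, -29.9, 0.2]
[11.4, -29.2, 0.2]
```

Call:
step_arm --angular '[[0, 0, -0.058], [0, 0, -0.058], [0, 0, -0.058], [0, 0, -0.058], [0, 0, -0.058], [0, 0, -0.058], [0, 0, -0.059], [0, 0, -0.059], [0, 0, -0.059], [0, 0, -0.059]]' --dp '[[-8.5, -30, 0], [-6.5, -30.5, 0], [-5, -31, 0], [-3, -31, 0], [-1, -31.5, 0], [0.5, -31.5, 0], [2.5, -31.5, 0], [4, -31, 0], [6, -31, 0], [8, -30.5, 0]]' --gripper '[-0.2, -0.2, -0.2, -0.2, -0.2, -0.2, -0.2, -0.2, -0.2, -0.2]'

```text
clock: 7.95
ee_pos: [0.5392, -0.0524, 0.1268]
tcp_rot: [-3.135, -0.195, 0.005]
wrist_force: [1.1, -0.0, -1.1]
width: 0.0533
```

Call:
step_arm --angular '[[0, 0, -0.059], [0, 0, -0.059], [0, 0, 0], [0, 0, 0], [0, 0, 0]]' --dp '[[9.5, -30, 0], [11.5, -29, 0], [0, 0, 0], [0, 0, 0], [0, 0, 0]]' --gripper '[-0.2, -0.2, -0.2, -0.2, -0.2]'

```text
clock: 8.57
ee_pos: [0.5515, 0.0071, 0.1284]
tcp_rot: [3.119, 0.374, -0.002]
wrist_force: [0.2, 0.3, -1.3]
width: 0.0535
```

Run:
```python
from h import *
cap('wrist','w3'); o=manip.get_obs(); print(o['clock'],o['ee_pos'],R.from_rotvec(o['tcp_rot']).as_matrix()[:,0],o['width'],o['wrist_force'])
```

```text
8.625 [0.55159143 0.00707073 0.12857942] [ 9.71689188e-01  2.36261963e-01 -6.37278774e-04] 0.053419893629434244 [ 0.25358569  0.23978684 -1.92199416]
```

View pics/w3.png

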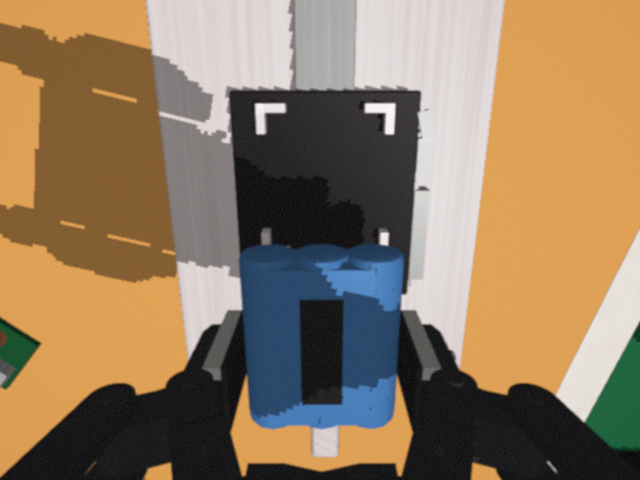

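Run:
```python
from h import *
im=cv2.imread('pics/w3.png'); g=cv2.cvtColor(im,cv2.COLOR_BGR2GRAY)
for c in (257,262,266,384,388,392): print(c,'col',g[96:140:1,c].tolist()[::2], g[220:246:2,c].tolist())
print('row109',g[109,248:262].tolist(),g[109,388:402].tolist())
print('row235',g[235,255:275].tolist(),g[235,376:394].tolist())
hsv=cv2.cvtColor(im,cv2.COLOR_BGR2HSV)
for c in(265,280,370,385): print('blue',c,[(v,*im[v,c].tolist()) for v in list(range(244,276,3))+list(range(412,434,3))])
for r in(300,350,400): 
  m=cv2.inRange(hsv[r:r+1],(95,90,40),(125,255,255))[0]; x=np.where(m)[0]; print(r,x.min(),x.max())
```

```text
257 col [39, 35, 32, 77, 226, 240, 237, 233, 237, 229, 225, 224, 223, 219, 219, 219, 216, 220, 214, 122, 41, 37] [18, 19, 10, 19, 20, 17, 15, 22, 14, 23, 23, 15, 26]
262 col [38, 42, 34, 75, 228, 243, 243, 241, 232, 226, 225, 226, 228, 227, 228, 227, 227, 229, 229, 137, 39, 37] [22, 23, 25, 11, 44, 76, 100, 117, 115, 114, 110, 103, 88]
266 col [41, 41, 44, 78, 213, 229, 229, 227, 185, 83, 81, 85, 86, 94, 99, 100, 101, 106, 102, 63, 37, 38] [25, 19, 20, 21, 73, 101, 110, 126, 127, 125, 126, 126, 94]
384 col [56, 56, 54, 99, 235, 244, 244, 243, 206, 97, 97, 108, 105, 106, 117, 122, 122, 134, 130, 82, 55, 54] [46, 44, 46, 47, 78, 99, 171, 236, 236, 236, 235, 235, 208]
388 col [60, 56, 55, 106, 238, 245, 244, 248, 247, 245, 243, 244, 244, 244, 243, 244, 244, 244, 245, 162, 56, 55] [45, 47, 44, 47, 43, 52, 117, 172, 159, 154, 142, 134, 124]
392 col [57, 57, 55, 107, 240, 248, 247, 246, 246, 244, 244, 243, 244, 244, 242, 242, 242, 241, 240, 157, 51, 55] [48, 44, 46, 44, 45, 43, 46, 45, 41, 47, 38, 41, 46]
row109 [36, 40, 40, 33, 25, 38, 91, 168, 222, 232, 236, 238, 238, 243] [245, 246, 248
[... 1149 characters left out ...]
 105, 61), (265, 163, 116, 70), (268, 163, 113, 68), (271, 193, 137, 85), (274, 201, 140, 91), (412, 184, 124, 75), (415, 187, 126, 74), (418, 184, 128, 76), (421, 182, 125, 71), (424, 183, 128, 75), (427, 179, 127, 87), (430, 92, 159, 219), (433, 86, 162, 224)]
blue 385 [(244, 214, 212, 222), (247, 82, 56, 31), (250, 85, 60, 34), (253, 90, 65, 41), (256, 91, 62, 36), (259, 102, 70, 41), (262, 155, 103, 61), (265, 185, 127, 78), (268, 189, 131, 79), (271, 189, 130, 75), (274, 191, 130, 79), (412, 178, 121, 73), (415, 176, 119, 69), (418, 174, 119, 68), (421, 175, 118, 69), (424, 143, 130, 139), (427, 89, 162, 222), (430, 87, 162, 223), (433, 82, 159, 222)]
300 243 399
350 245 398
400 250 393
```

Run:
```python
from h import *
o=manip.get_obs(); Rt=R.from_rotvec(o['tcp_rot']); t=o['ee_pos']
T=lambda uv,z: Rt.inv().apply(onz('w3',uv,z)-t)*1000
for n,uv in dict(outer=(325,102.5),up21=(325,134.5),lo21=(325,231.5)).items(): print(n,T(uv,.040).round(1))
print('lipL',T((254.5,109),.040).round(1),'lipR',T((395.3,109),.040).round(1))
print('lip ang',np.degrees(np.arctan2(*( (T((262,102.4),.04)-T((388,102.2),.04))[[1,0]]))))
z=t[2]+.0007
print('near',T((320,261.3),z),'far',T((320,426.5),z))
print('L',T((245,350),z-.006),'R',T((398,350),z-.006))
```

```text
outer [  1.7 -80.   88.6]
up21 [  1.7 -65.2  88.6]
lo21 [  1.8 -15.8  88.6]
lipL [-31.9 -77.1  88.6] lipR [ 35.2 -77.1  88.6]
lip ang 179.98206316051633
near [ -0.43712937 -34.78888888  -0.70167717] far [-0.57345595 29.12964665 -0.69799721]
L [-26.9309162    1.17672378   5.31722974] R [26.89904134  1.18832002  5.28292569]
```

Call:
step_arm --angular '[[0, 0, 0], [0, 0, 0], [0, 0, 0], [0, 0, 0], [0, 0, 0], [0, 0, 0]]' --dp '[[0.7, -15, 10], [1, -22.5, 20], [0, 0, 23], [0, 0, 10], [0, 0, 0], [0, 0, 0]]' --gripper '[-0.2, -0.2, -0.2, -0.2, -0.2, -0.2]'

```text
clock: 9.38
ee_pos: [0.5451, 0.0447, 0.067]
tcp_rot: [3.119, 0.375, 0.002]
wrist_force: [-0.1, -0.4, -1.6]
width: 0.0534
```

Run:
```python
from h import *
im=cap('wrist','w4'); o=manip.get_obs(); print(o['clock'],o['ee_pos'],o['width'],o['wrist_force'])
```

```text
9.425 [0.54524371 0.04467196 0.06719886] 0.05322651756303498 [-0.64620785 -0.83449402 -1.76894508]
```

View pics/w4.png

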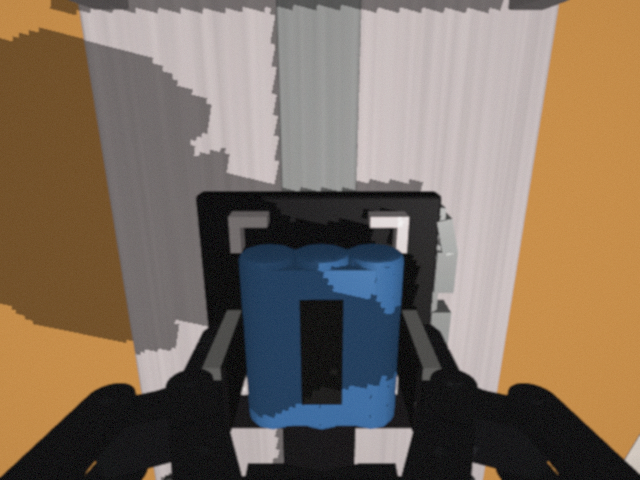

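Run:
```python
from h import *
im=cv2.imread('pics/w4.png'); g=cv2.cvtColor(im,cv2.COLOR_BGR2GRAY)
print('c375',list(enumerate(g[206:240,375].tolist(),206))); print('c255',list(enumerate(g[206:240,255].tolist(),206)))
print('r221',g[221,222:236].tolist(),g[221,402:416].tolist()); print('r240',g[240,222:250].tolist(),g[238,392:416].tolist())
```

```text
c375 [(206, 46), (207, 42), (208, 40), (209, 47), (210, 53), (211, 67), (212, 81), (213, 87), (214, 89), (215, 99), (216, 135), (217, 187), (218, 213), (219, 221), (220, 222), (221, 220), (222, 221), (223, 219), (224, 222), (225, 219), (226, 207), (227, 165), (228, 101), (229, 47), (230, 43), (231, 41), (232, 36), (233, 41), (234, 44), (235, 39), (236, 39), (237, 41), (238, 44), (239, 38)]
c255 [(206, 13), (207, 16), (208, 2), (209, 18), (210, 35), (211, 65), (212, 83), (213, 88), (214, 89), (215, 90), (216, 95), (217, 103), (218, 107), (219, 110), (220, 111), (221, 109), (222, 108), (223, 110), (224, 112), (225, 106), (226, 104), (227, 82), (228, 44), (229, 20), (230, 19), (231, 22), (232, 17), (233, 13), (234, 15), (235, 17), (236, 6), (237, 5), (238, 10), (239, 18)]
r221 [17, 12, 16, 13, 19, 44, 76, 102, 111, 112, 109, 109, 111, 110] [234, 232, 228, 226, 224, 218, 187, 121, 64, 44, 49, 44, 50, 48]
r240 [21, 9, 22, 17, 24, 14, 34, 67, 96, 107, 109, 107, 110, 108, 109, 110, 111, 108, 98, 85, 80, 75, 63, 37, 23, 18, 10, 18] [41, 62, 74, 96, 141, 190, 215, 220, 220, 220, 218, 220, 220, 220, 212, 177, 115, 54, 41, 43, 47, 46, 43, 50]
```

Run:
```python
from h import *
o=manip.get_obs(); Rt=R.from_rotvec(o['tcp_rot']); t=o['ee_pos']
T=lambda uv,z: (Rt.inv().apply(onz('w4',uv,z)-t)*1000).round(1)
print('outer39',T((320,216),.04),'inner35',T((320,227.5),.04)); print('x',T((228,221),.04),T((408.8,221),.04))
z=t[2]+.0007
print('pack near top',T((320,261.3),z),'near bottom',T((320,246.5),z-.019),'far',T((320,426.5),z))
```

```text
outer39 [ -0.6 -41.6  27.2] inner35 [ -0.6 -37.1  27.2]
x [-34.5 -39.7  27.1] [ 32.2 -39.6  27.2]
pack near top [ -0.5 -34.8  -0.7] near bottom [ -0.5 -32.9  18.3] far [-0.6 29.1 -0.7]
```

Call:
step_arm --angular '[[0, 0, 0], [0, 0, 0], [0, 0, 0], [0, 0, 0], [0, 0, 0], [0, 0, 0]]' --dp '[[-1, -0.5, 3], [0, 0, 5], [0, 0, 4], [0, 0, 2.5], [0, 0, 0], [0, 0, 0]]' --gripper '[-0.2, -0.2, -0.2, -0.2, -0.2, -0.2]'

```text
clock: 10.18
ee_pos: [0.5435, 0.045, 0.0514]
tcp_rot: [3.119, 0.376, -0.0]
wrist_force: [-0.4, 0.5, -1.7]
width: 0.0531
```

Call:
step_arm --angular '[[0, 0, 0], [0, 0, 0], [0, 0, 0]]' --dp '[[0, 0, 0.7], [0, 0, 0], [0, 0, 0]]' --gripper '[-0.2, -0.2, -0.2]'

```text
clock: 10.55
ee_pos: [0.5435, 0.045, 0.0512]
tcp_rot: [3.119, 0.376, 0.0]
wrist_force: [-1.6, -0.0, 4.6]
width: 0.0532
```

Contact force is now +4.6 N at the expected height, so the pack is on the nest floor. I release, hold, then rise and look.

Call:
step_arm --angular '[[0, 0, 0], [0, 0, 0], [0, 0, 0], [0, 0, 0], [0, 0, 0], [0, 0, 0], [0, 0, 0], [0, 0, 0], [0, 0, 0], [0, 0, 0]]' --dp '[[0, 0, 0], [0, 0, 0], [0, 0, 0], [0, 0, 0], [0, 0, -20], [0, 0, -40], [0, 20, -40], [0, 20, -10], [0, 0, 0], [0, 0, 0]]' --gripper '[0.6, 0.6, 0.6, 0.6, 0.6, 0.6, 0.6, 0.6, 0.6, 0.6]'

```text
clock: 11.8
ee_pos: [0.5523, 0.0063, 0.1593]
tcp_rot: [-3.118, -0.375, 0.004]
wrist_force: [-1.7, 0.4, -0.1]
width: 0.0685
```

Run:
```python
from h import *
im=cap('wrist','w5'); o=manip.get_obs(); print(o['clock'],o['ee_pos'],o['width'],o['wrist_force'])
```

```text
11.85 [0.55220537 0.00652428 0.15903336] 0.06830534750770073 [ 0.29007482 -0.51448478 -0.35301506]
```

View pics/w5.png

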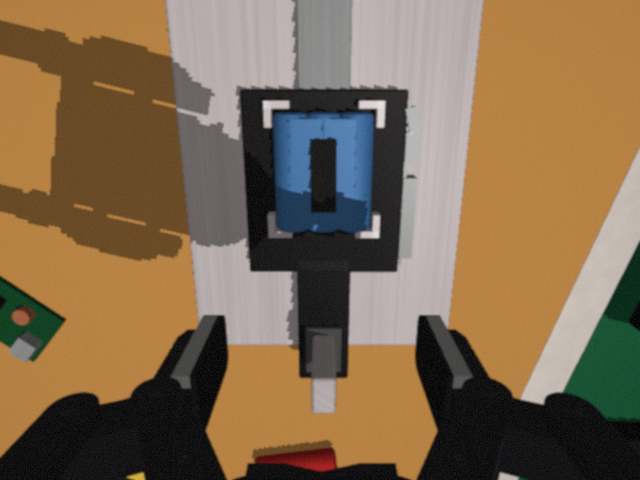

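The pack sits inside all four lips (lips at about (276,113), (372,113), (280,225) and (370,225); pack 273–373 by 111–233). Next is the handle.

Call:
step_arm --angular '[[0, 0, 0], [0, 0, 0], [0, 0, 0], [0, 0, 0], [0, 0, 0], [0, 0, 0], [0, 0, 0], [0, 0, 0]]' --dp '[[0.5, 30, 0], [0.5, 35, 0], [0, 15, 10], [0, 0, 30], [0, 0, 30], [0, 0, 18], [0, 0, 6], [0, 0, 0]]' --gripper '[0.6, 0.6, 0.6, 0.6, 0.6, 0.6, 0.6, 0.6]'

```text
clock: 12.85
ee_pos: [0.5731, -0.071, 0.067]
tcp_rot: [-3.119, -0.377, -0.0]
wrist_force: [-0.4, 0.7, 0.4]
width: 0.0682
```

Call:
step_arm --angular '[[0, 0, 0], [0, 0, 0], [0, 0, 0], [0, 0, 0], [0, 0, 0], [0, 0, 0], [0, 0, 0], [0, 0, 0]]' --dp '[[0, 0, 0], [0, 0, 0], [0, 0, 0], [0, 0, 0], [0, 0, 0], [0, 0, 0], [0, 0, 0], [0, 0, 0]]' --gripper '[-1, -1, -1, -1, -1, -1, -1, -1]' --force 40

```text
clock: 13.85
ee_pos: [0.5725, -0.0717, 0.0676]
tcp_rot: [3.119, 0.376, -0.002]
wrist_force: [-5.1, -0.6, 3.2]
width: 0.0135
```

Run:
```python
from h import *
cap('wrist','w6'); cap('top','top6');o=manip.get_obs(); print(o['clock'],o['ee_pos'],o['width'],o['wrist_force'])
t=cv2.imread('pics/top6.png')[185:295,210:370]; t=cv2.resize(t,None,fx=2.4,fy=2.4,interpolation=cv2.INTER_CUBIC)
w=cv2.resize(cv2.imread('pics/w6.png'),(400,300)); c=np.zeros((300,800,3),np.uint8); c[:,:400]=w; c[:t.shape[0],400:400+t.shape[1]]=t; cv2.imwrite('pics/c6.png',c)
```

```text
13.95 [ 0.57244705 -0.07167488  0.06758872] 0.013505128354382856 [-4.89386971 -0.62118337  3.79317152]
```

View pics/c6.png

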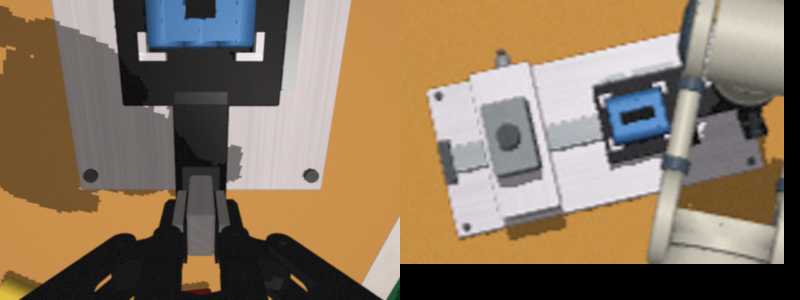

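Run:
```python
from h import *
f=lambda x,y:(x/4+210-.375,y/4+185-.375)
u=np.array([-.2363,.9717]); o=np.array([543.7,45.])
for n,p,z in(('beam',(194,233.5),.084),('block',(185,228),.129),('bolt',(169,92),.026),('nesttop',(397.5,192.5),.04)):
    q=onz('top0',f(*p),z)[:2]*1000; print(n,q.round(1),((q-o)@u).round(1),((q-o)@[.9717,.2363]).round(1))
# tcp-based: beam near edge in w5/w1?
```

```text
beam [510.2 178.8] 138.0 -1.0
block [509.9 179. ] 138.2 -1.2
bolt [615.5 206.2] 139.7 107.8
nesttop [544.2  43. ] -2.1 -0.0
```

Call:
step_arm --angular '[[0, 0, 0], [0, 0, 0], [0, 0, 0], [0, 0, 0], [0, 0, 0], [0, 0, 0], [0, 0, 0], [0, 0, 0], [0, 0, 0]]' --dp '[[-0.7, -4, 0], [0, -8, 0], [0, -13, 0], [0, -15, 0], [0, -15, 0], [0, -15, 0], [0, -12, 0], [0, -8, 0], [0, 0, 0]]' --gripper '[-1, -1, -1, -1, -1, -1, -1, -1, -1]'

```text
clock: 15.08
ee_pos: [0.5507, 0.0175, 0.0675]
tcp_rot: [-3.118, -0.378, -0.001]
wrist_force: [-3.0, 0.1, 5.7]
width: 0.0138
```

```bash
cat > st.py <<'E'
from h import *
o=manip.get_obs(); u=np.array([-.2363,.9717]); p=o['ee_pos'][:2]*1000-[572.45,-71.67]; F=o['wrist_force']
print('t',o['clock'],'along',(p@u).round(2),'lat',(p@[.9717,.2363]).round(2),'F along',(F[:2]@u).round(2),'lat',(F[:2]@[.9717,.2363]).round(2),'z',F[2].round(1),'w',o['width'])
E
python3 st.py
```

```text
t 15.075 along 91.77 lat -0.09 F along 0.78 lat -2.89 z 5.7 w 0.013819804346658526
```

Call:
step_arm --angular '[[0, 0, 0], [0, 0, 0], [0, 0, 0], [0, 0, 0], [0, 0, 0]]' --dp '[[-0.4, -4, -0.3], [0, -4, 0], [0, -4, 0], [0, -4, 0], [0, 0, 0]]' --gripper '[-1, -1, -1, -1, -1]'

```text
clock: 15.7
ee_pos: [0.547, 0.0322, 0.0675]
tcp_rot: [-3.118, -0.377, -0.002]
wrist_force: [1.3, 1.5, 5.5]
width: 0.0133
```

```bash
python3 st.py
```

```text
t 15.7 along 106.96 lat -0.15 F along 1.14 lat 1.64 z 5.5 w 0.01334566457641621
```

Call:
step_arm --angular '[[0, 0, 0], [0, 0, 0], [0, 0, 0]]' --dp '[[0, -3, 0], [0, -3, 0], [0, 0, 0]]' --gripper '[-1, -1, -1]'

```text
clock: 16.08
ee_pos: [0.5459, 0.0369, 0.0676]
tcp_rot: [3.118, 0.376, 0.003]
wrist_force: [2.7, -3.2, 5.4]
width: 0.0132
```

```bash
python3 st.py
```

```text
t 16.075 along 111.74 lat -0.18 F along -3.78 lat 1.88 z 5.4 w 0.01321482981370315
```

Call:
step_arm --angular '[[0, 0, 0], [0, 0, 0], [0, 0, 0]]' --dp '[[0, -3, 0], [0, -3, 0], [0, 0, 0]]' --gripper '[-1, -1, -1]'

```text
clock: 16.45
ee_pos: [0.5444, 0.0427, 0.0675]
tcp_rot: [3.118, 0.375, 0.002]
wrist_force: [2.2, -3.3, 5.4]
width: 0.0135
```

```bash
python3 st.py
```

```text
t 16.45 along 117.76 lat -0.2 F along -3.72 lat 1.4 z 5.4 w 0.013486994436305456
```

Call:
step_arm --angular '[[0, 0, 0], [0, 0, 0], [0, 0, 0]]' --dp '[[0, -3, 0], [0, -3, 0], [0, 0, 0]]' --gripper '[-1, -1, -1]'

```text
clock: 16.82
ee_pos: [0.5429, 0.0491, 0.0676]
tcp_rot: [-3.119, -0.376, -0.002]
wrist_force: [2.5, -0.9, 4.8]
width: 0.0133
```

```bash
python3 st.py
```

```text
t 16.825 along 124.33 lat -0.2 F along -1.46 lat 2.23 z 4.8 w 0.013314057123544987
```

Call:
step_arm --angular '[[0, 0, 0], [0, 0, 0], [0, 0, 0]]' --dp '[[0, -3, 0], [0, -3, 0], [0, 0, 0]]' --gripper '[-1, -1, -1]'

```text
clock: 17.2
ee_pos: [0.5415, 0.055, 0.0676]
tcp_rot: [-3.119, -0.376, -0.002]
wrist_force: [2.1, -1.6, 5.6]
width: 0.0131
```

```bash
python3 st.py
```

```text
t 17.2 along 130.39 lat -0.18 F along -2.05 lat 1.7 z 5.6 w 0.013113228511488788
```

Call:
step_arm --angular '[[0, 0, 0], [0, 0, 0], [0, 0, 0]]' --dp '[[0, -3, 0], [0, -3, 0], [0, 0, 0]]' --gripper '[-1, -1, -1]'

```text
clock: 17.58
ee_pos: [0.5399, 0.0614, 0.0675]
tcp_rot: [-3.118, -0.377, -0.002]
wrist_force: [2.2, 1.0, 5.1]
width: 0.0135
```

```bash
python3 st.py
```

```text
t 17.575 along 137.01 lat -0.19 F along 0.44 lat 2.41 z 5.1 w 0.013514512063403527
```

Call:
step_arm --angular '[[0, 0, 0], [0, 0, 0]]' --dp '[[0, -1.5, 0], [0, 0, 0]]' --gripper '[-1, -1]'

```text
clock: 17.82
ee_pos: [0.5393, 0.0639, 0.0675]
tcp_rot: [-3.116, -0.377, -0.002]
wrist_force: [0.4, 5.1, 5.5]
width: 0.0132
```

```bash
python3 st.py
```

```text
t 17.825 along 139.54 lat -0.18 F along 4.89 lat 1.63 z 5.5 w 0.01323076004995791
```

Call:
step_arm --angular '[[0, 0, 0], [0, 0, 0]]' --dp '[[0, -1.5, 0], [0, 0, 0]]' --gripper '[-1, -1]'

```text
clock: 18.08
ee_pos: [0.5391, 0.0647, 0.0675]
tcp_rot: [-3.117, -0.377, -0.002]
wrist_force: [1.3, 1.9, 6.0]
width: 0.0136
```

```bash
python3 st.py
```

```text
t 18.075 along 140.35 lat -0.17 F along 1.57 lat 1.72 z 6.0 w 0.013562121325865638
```

The pull changed sign to forward, +4.9 N and then +1.6 N, so the ball has dropped in. I take small steps to zero the force.

Call:
step_arm --angular '[[0, 0, 0], [0, 0, 0], [0, 0, 0]]' --dp '[[0, -0.5, 0], [0, 0, 0], [0, 0, 0]]' --gripper '[-1, -1, -1]'

```text
clock: 18.45
ee_pos: [0.5391, 0.0649, 0.0676]
tcp_rot: [-3.118, -0.377, -0.002]
wrist_force: [0.8, 1.3, 5.8]
width: 0.0135
```

```bash
python3 st.py
```

```text
t 18.45 along 140.58 lat -0.18 F along 1.12 lat 1.06 z 5.8 w 0.013544836742735347
```

Call:
step_arm --angular '[[0, 0, 0], [0, 0, 0], [0, 0, 0], [0, 0, 0]]' --dp '[[0, 0, 0], [0, 0, 0], [0, 0, 0], [0, 0, 0]]' --gripper '[-1, -1, -1, -1]'

```text
clock: 18.95
ee_pos: [0.5391, 0.0649, 0.0676]
tcp_rot: [-3.117, -0.377, -0.002]
wrist_force: [2.2, 2.0, 4.9]
width: 0.0133
```

```bash
python3 st.py
python3 - <<'E'
from h import *
cap('wrist','w7'); cap('side','s7'); cap('top','top7')
a=cv2.resize(cv2.imread('pics/w7.png'),(400,300)); b=cv2.resize(cv2.imread('pics/s7.png')[140:290,240:400],(320,300),interpolation=cv2.INTER_CUBIC)
t=cv2.resize(cv2.imread('pics/top7.png')[185:295,210:370],(400,275),interpolation=cv2.INTER_CUBIC)
c=np.zeros((580,740,3),np.uint8); c[:300,:400]=a; c[:300,410:730]=b; c[302:577,:400]=t; cv2.imwrite('pics/c7.png',c)
E
```

```text
t 18.95 along 140.57 lat -0.16 F along 1.38 lat 2.65 z 4.9 w 0.013328655321268187
```

View pics/c7.png

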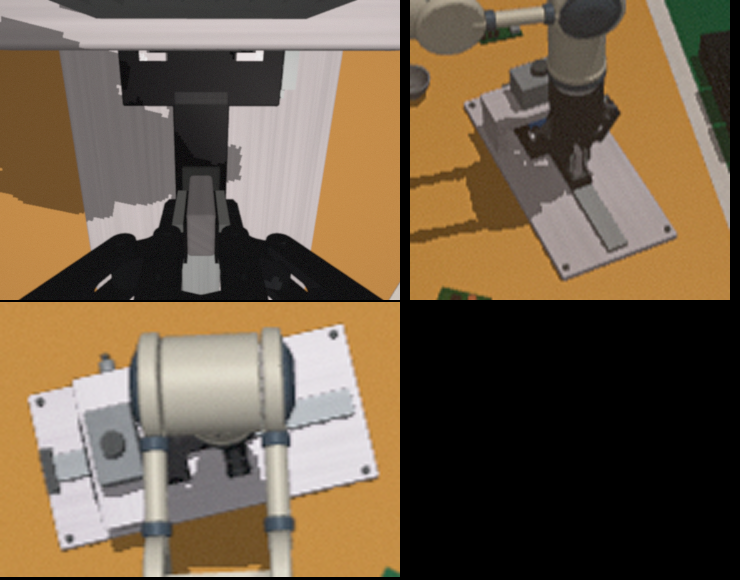

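Call:
step_arm --angular '[[0, 0, 0], [0, 0, 0], [0, 0, 0]]' --dp '[[0, -0.6, 0], [0, 0, 0], [0, 0, 0]]' --gripper '[-1, -1, -1]'

```text
clock: 19.48
ee_pos: [0.539, 0.0652, 0.0675]
tcp_rot: [-3.118, -0.377, -0.002]
wrist_force: [1.7, -0.1, 5.5]
width: 0.0135
```

```bash
python3 st.py
```

```text
t 19.475 along 140.87 lat -0.17 F along -0.46 lat 1.63 z 5.5 w 0.013549660540211983
```

Call:
step_arm --angular '[[0, 0, 0], [0, 0, 0], [0, 0, 0], [0, 0, 0]]' --dp '[[0, 0, 0], [0, 0, 0], [0, 0, 0], [0, 0, 0]]' --gripper '[-1, -1, -1, -1]'

```text
clock: 19.98
ee_pos: [0.539, 0.0652, 0.0675]
tcp_rot: [-3.118, -0.376, -0.002]
wrist_force: [2.1, 0.2, 5.4]
width: 0.0137
```

```bash
python3 st.py; python3 -c "
from h import *
manip.hand_in()"
```

```text
t 19.975 along 140.88 lat -0.18 F along -0.33 lat 2.04 z 5.4 w 0.013719176795502198
the job is handed in; nothing more can be done
```

I laid the small blue three-cell pack in the nest with the slide still out in front of the head. Then I gripped the handle, pushed the slide into the notch, and handed the job in at about 20 s, still gripping. The hand-in gave no verdict.

**Pack:** A wrist picture after release showed it inside all four lips. At the notch the head hides it, so I did not see it again there.

**Notch:**
- The force along the rail showed the ramp (about −3.8 N), then the easier stretch (about −2 N).
- It then turned to a forward pull of +4.9 N as the ball dropped in.
- After small steps it sat near zero (−0.3 N) and still, 140.9 mm from the start. The top picture had put the head 138–142 mm away.

**Grip:** The fingers closed on the handle at 13.7 mm opening (the blade is 14 mm), with 40 N set and the TCP about 15 mm below the handle's top.

**Disagreement:** The wrist camera and the top camera differed by 2–3 mm along the rail. I placed the pack from wrist pictures alone and found the notch by force, so this should not matter. I made no separate final check that the other things on the bench had stayed put.

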